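# Fit the grating disc, lock the cover and switch on the vegetable machine

## Robot

A 7-joint arm with a two-finger parallel gripper is mounted at the origin on the work surface. World frame = base frame: x ahead of the robot, y to its left, z up, the work surface at z = 0. Lengths are in m, angles in degrees, forces in N, time in s.
With the tool pointing down it reaches from about 0.425 to 0.925 m from the base axis. Payload 6.8 kg.
Tool frame: the origin (TCP) lies midway between the tips of the shut fingers; the grasp point (between the pads) lies 19 mm behind it; z points along the fingers, y is the direction in which the jaws open and shut (so a half turn about z gives the same grasp; the last joint's range is limited). The gripper opens to 85 mm and grips with 20 to 120 N. Pads are 22 mm wide; open, the fingers measure 114 mm over their backs; the gripper's body (76 mm by 85 mm) begins 54 mm behind the grasp point. The pads swing forward as they close: fully open they stand 13 mm farther back than shut.
Start: joints at [-70.651, 27.33, 1.283, 89.118, -0.659, 63.558, -4.761], TCP at [0.291, 0.609, 0.231] pointing down, gripper open.
Joint ranges: [-169.35, 169.35], [-19.33, 120.38], [-80.79, 83.38], [13.8, 139.57], [-78.32, 258.32], [9.67, 109.79], [-169.56, 169.56]. Speed limits (degrees/s): [136.94, 136.94, 180, 180, 180, 180, 180].

## Interface

Orientations are given as a 3x3 rotation matrix whose columns are the frame's x, y, z axes.
In Python, from plant import env gives the robot as it stands.
- The arm moves only by the tool carry_out, never from a script. Its argument "plan" is a list of rows, each a list of 7 numbers: the turn, a rotation vector about the tool's x, y, z in rad, then the shift along the tool's x, y, z in m, then the finger opening in m, from 0 to 0.0854. In form: [[wx, wy, wz, tx, ty, tz, claw], ...]. A call has 1 to 10 rows; each row shifts and turns the commanded pose from where the row before left it, along the tool's axes as they then stand; what a row does not reach is not made up. A row lasts 1/12 s, in which the tool goes at most 41.7 mm and 7.16 degrees, less where a joint would pass 70% of its speed; a pose out of reach is approached as far as the arm can. A call is refused whole if a number of a shift passes 0.0417 or a number of a turn 0.125, either way. A call with a gripper value outside its range is refused whole. The fingers move at their own pace and stop on an object; the grip force is fixed at half the most. Time passes only in rows, so rows that do not move let the fingers close. It gives the time, the measured TCP pose, the force and the opening at its end, in the units of the state.
- env.state(): the state, without advancing time (a new reading comes with each control period).
- env.camera(name): name is "side" or "top"; returns a dict with "color" (384x512x3 uint8, blue, green, red), "fov_y" (degrees; the focal length in pixels is half the picture's height over the tangent of half this angle, whatever the lens; pixels are square), "cx", "cy" (the principal point, pixels), "camera_from_world" (4x4, takes a point from world to camera coordinates). Camera axes: x right, y down, z forward; pixel columns grow to the right and rows downward; lengths in m; the calibration is good to about 2 mm. A picture is of the moment at which its call begins. There is no depth.
- env.hand_in(): hands the job in, once; it reports no verdict.
The state is a dict: "time": time; "q": joint angles; "qvel": joint speeds; "joint_torque": joint torques, N m; "tcp_pos": TCP position; "orientation": TCP orientation; "ft_force": force on the tool from outside, world axes, zero at the start; "wrist_torque": the same for the moment, N m; "grip_width": finger opening in m.
Only numpy, scipy, OpenCV 4.12 (cv2) and the standard library are available. Lean on these libraries where they do the work, as an engineer would, in place of code of your own. Each camera call takes 0.05 s, during which the arm holds its last target. There are 200 camera calls.

## Task

Get the vegetable machine ready for service: put the disc with the green hub on the drive shaft and turn it while pressing down until it drops fully home, then set the cover on the chamber with its lugs between the red hooks and turn it clockwise until it locks against the stops. Only after that, push the blue-tipped switch lever fully over to the left (away from the side it leans to). Leave the orange disc and everything else on the worktop where it is.

Things in the scene. Friction and masses are not known exactly. Their poses are not given: they have to be found in the camera images.
- drive (a point): White vegetable machine, fixed to the worktop. Point on the drive axis, at the top of the 40 mm wide collar in the chamber on which the disc rests when home. x, y, z are the machine's axes: x away from its switch console, y to its left, z up.
- shaft_nose (a point): Tip of the upright brass drive shaft, 24 mm above the drive point. From below: a cross of two bars, each 28 mm long, 8 mm wide and 12 mm tall, then a round nose 14 mm wide, 12 mm tall, tapered in its last 5 mm. The shaft is braked and never turns. Its cross stands at any angle, NOT given by this frame (machine axes); it shows from above.
- chamber_rim (a point): Centre of the mouth of the round aluminium chamber, at rim height, 56 mm above the drive point. 150 mm wide inside, 160 mm outside; floor 68 mm below the rim. Machine axes.
- hook_left (a point): Red bayonet hook outside the rim at the machine's +y: underside of its lip, which is 8.5 mm above the rim, 6 mm thick, 32 mm wide along the rim and spans 84 to 104 mm from the axis; its post stands from 98 mm out. A stop closes its clockwise end (seen from above), so a lug enters it turning clockwise. Machine axes.
- hook_right (a point): The like hook at the machine's -y, half a turn round. Machine axes.
- green_disc_hub (a point): Disc to be fitted, about 0.22 kg: dark steel plate 100 mm across, 4 mm thick, lying flat at the start, with an upright square green plastic hub 34 x 34 mm, 46 mm tall from the plate's underside. Point: hub centre, 23 mm above the plate's underside; z up the hub's axis, x and y square to the hub's flat sides.
- green_bore (a point): Mouth of the green disc's socket, centre of its underside: a cross of slots 11 mm wide, 27 mm deep, parallel to the hub's sides. Fits the shaft in four ways a quarter turn apart, within about 5 degrees. Out of line it slips over the nose and stops on the cross, 12 mm above home; turned up to a quarter turn under 3 to 10 N it comes into line and goes down. Home: at the drive point.
- orange_disc_hub (a point): The other disc, to be left alone: dark steel plate 100 mm across, 4 mm thick, lying flat at the start, with an upright square orange plastic hub 34 x 34 mm, 46 mm tall from the plate's underside. Point: hub centre, 23 mm above the plate's underside; z up the hub's axis, x and y square to the hub's flat sides.
- cover_bar (a point): Centre of the black grip bar on the grey round plastic cover (about 0.3 kg, lying on the worktop at the start); z up, x along the bar and through both lugs. Bar 64 mm along x, 20 mm thick, 40 mm tall; point 16 mm below its top, 24 mm above the flange, 36 mm above the cover's underside. Seated on the rim it is 30 mm above the rim centre; locked, x is parallel to machine y (either way round).
- cover_lug (a point): One of two like red lugs, at the cover's +x and -x: 24 mm wide, 6 mm thick like the flange (160 mm wide, rests on the rim), reaching 93 mm from the axis. Below: a spigot 140 mm wide, 6 mm tall, drops into the chamber with 5 mm play. Lugs go down 30 to 150 degrees counter-clockwise (from above) of the hooks, then turn clockwise to the stops. Point: lug centre.
- switch (a joint): Switch lever angle, rad: 0 leans 0.5 rad to the machine's right (-y), 1.0 (its end) leans 0.5 rad left (+y). Starts at 0 to 0.2, stays where left; about 1 N at the tip moves it. Axle along machine x, 147 mm in front (-x) of the drive point, at its height.
- switch_tip (a point): Centre of the lever's blue ball, 26 mm across, 70 mm from the axle; moves with the lever. Console top 22 mm below the axle; the black block round the axle reaches 3 mm above axle height and 35 mm to either side (13 mm above within 15 mm).
- lime_tub: Bystander, not to be moved: open yellow plastic tub, 130 mm across, 100 mm tall; origin at its underside.
- oil_bottle: Bystander, not to be moved: amber oil bottle, 60 mm across, 190 mm tall; origin at its underside.
- spatula: Bystander, not to be moved: spatula with black handle lying on the worktop, 280 mm long; origin at its underside, half-way along.
- salt_jar: Bystander, not to be moved: glass jar with blue lid, 60 mm across, 80 mm tall; origin at its underside.
- spoon: Bystander, not to be moved: steel spoon lying on the worktop, 200 mm long; origin at its underside, half-way along.

How it is judged (in metres and radians):
On the way, in this order (a step that is already met when the one before it is completed fails the run):
1. the green disc is fully home on the cross-shaped shaft, flat on the collar (z of green_disc_hub in the frame of drive between 0.018 and 0.0265 m and horizontal distance between green_disc_hub and drive below 0.004 m and angle between green_disc_hub's own z axis and vertical below 0.06 rad), for 0.2 s.
2. the cover is seated on the rim and turned to its stops under the hooks, the switch still off (z of cover_bar in the frame of drive between 0.082 and 0.0895 m and horizontal distance between cover_bar and drive below 0.008 m and angle between the x axis of cover_bar and the y axis of drive, either way round below 0.1 rad and angle between cover_bar's own z axis and vertical below 0.04 rad and value of joint switch below 0.5 rad), for 0.2 s.
3. the switch lever is over to the left (value of joint switch above 0.85 rad), for 0.1 s.
At the end, for the whole second after the job is handed in: Green disc home (hub centre 18-26.5 mm above drive point, 4 mm off axis at most, tilt < 0.06); cover seated (82-89.5 mm above, 8 mm off at most, tilt < 0.04) and turned to the hooks within 0.10 rad; switch above 0.85; all else within 40 mm of its start (all of step 1 and z of cover_bar in the frame of drive between 0.082 and 0.0895 m and horizontal distance between cover_bar and drive below 0.008 m and angle between the x axis of cover_bar and the y axis of drive, either way round below 0.1 rad and angle between cover_bar's own z axis and vertical below 0.04 rad and value of joint switch above 0.85 rad and distance of each of lime_tub, oil_bottle, spatula, salt_jar, spoon, orange_disc_hub from where it was at the start of the episode below 0.04 m); the robot touches nothing.
It fails at once if the orange disc or another bystander is pushed or carried more than 60 mm from its place (distance of any of lime_tub, oil_bottle, spatula, salt_jar, spoon, orange_disc_hub from where it was at the start of the episode above 0.06 m).
It also fails if it takes over 72 s, if anything falls off the work surface, if the arm or the gripper's body presses on something with over 40 N, if the wrist force passes 120 N, or if a joint passes its speed limit or range.

## Working session

There is one attempt and no reset: what is moved stays moved. The work goes in short steps, Python scripts to look and compute and a tool call to move; the robot and the scene stay as the last step left them, time stands still between calls to the robot, and variables do not carry over. Pictures are saved under pics/ and viewed, about 8 in all and at most 12, crops included, and the job is handed in when it is done.

Besides the shell and the picture viewer there is one more tool, called after "Call:" by a JSON object that holds its "op" and its "data", one argument or row to a line. carry_out: Moves the arm, as the interface text tells. Its arguments: {"type":"object","properties":{"plan":{"type":"array"}},"required":["plan"]}

```bash
mkdir -p pics; ls; python3 - <<'E'
from plant import env
import cv2, numpy as np
for n in("side","top"):
    c=env.camera(n); cv2.imwrite(f"pics/{n}0.png",c["color"]); print(n,c["fov_y"],c["cx"],c["cy"],np.round(c["camera_from_world"],4).tolist())
s=env.state(); print(s)
E
```

```text
pics
side 56.5477468640585 253.6975817521506 195.31088048167112 [[0.9463, -0.3231, -0.0126, -0.5065], [-0.2441, -0.6882, -0.6832, 0.22], [0.212, 0.6496, -0.7301, 1.0515], [0.0, 0.0, 0.0, 1.0]]
top 54.34408412435971 259.0976053532441 187.4460914913843 [[-0.0897, -0.996, -0.0023, 0.0284], [-0.9749, 0.0882, -0.2045, 0.5654], [0.2039, -0.0161, -0.9789, 1.1924], [0.0, 0.0, 0.0, 1.0]]
{'time': 0.1, 'q': array([-70.6510593 ,  27.37042094,   1.27995834,  89.17194185,
        -0.6599537 ,  63.55627433,  -4.76364706]), 'qvel': array([ 0.03989073, -0.01458034,  0.02408991, -0.12471533,  0.0078991 ,
       -0.07842126,  0.03348013]), 'joint_torque': array([ 4.88080317e-03, -5.97755599e+01,  1.61406700e+00, -2.81957334e+01,
        1.28751725e-02,  4.94270440e-03,  1.19196164e-05]), 'tcp_pos': array([0.29082628, 0.60855906, 0.23043552]), 'orientation': array([[-9.02253401e-01,  4.31205801e-01, -5.98280606e-04],
       [ 4.31206205e-01,  9.02252197e-01, -1.47716369e-03],
       [-9.71615615e-05, -1.59075827e-03, -9.99998730e-01]]), 'ft_force': array([ 0.06110519, -0.38638535, -0.3042975 ]), 'wrist_torque': array([-0.0440541 ,  0.0158586 ,  0.01968123]), 'grip_width': 0.08506358219064389}
```

View pics/top0.png

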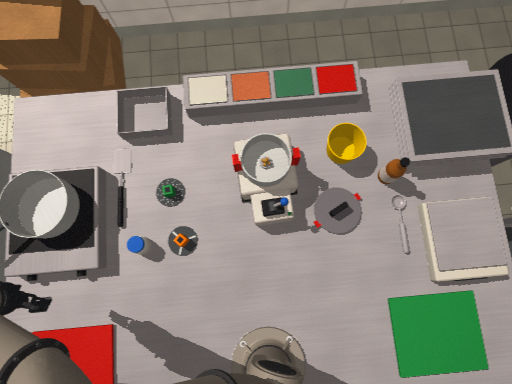

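View pics/side0.png

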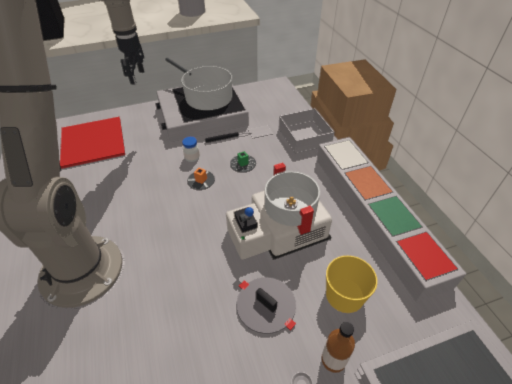

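Top view: machine at about (266,165), with its hooks at (237,162) and (295,156). The green disc is at (168,190), orange at (181,240), and the cover at (339,210) with lugs at (358,197) and (317,224). The lever ball is at (284,202). Next I'll zoom in on the top and side views.

```bash
cat > h.py <<'E'
from plant import env
import cv2, numpy as np
def cam(n):
    c=env.camera(n); c["f"]=c["color"].shape[0]/2/np.tan(np.radians(c["fov_y"]/2)); return c
def ray(c,p):
    M=np.array(c["camera_from_world"]); d=M[:3,:3].T@np.array([(p[0]-c["cx"])/c["f"],(p[1]-c["cy"])/c["f"],1.])
    return -M[:3,:3].T@M[:3,3], d/np.linalg.norm(d)
def plane(c,p,z):
    o,d=ray(c,p); return o+d*(z-o[2])/d[2]
def tri(ca,pa,cb,pb):
    o1,d1=ray(ca,pa); o2,d2=ray(cb,pb)
    t=np.linalg.lstsq(np.c_[d1,-d2],o2-o1,rcond=None)[0]; a=o1+t[0]*d1; b=o2+t[1]*d2
    return (a+b)/2, np.linalg.norm(a-b)
def proj(c,P):
    v=np.array(c["camera_from_world"])@np.r_[P,1]; return np.array([c["cx"],c["cy"]])+c["f"]*v[:2]/v[2]
R={'red':((0,170,80),(4,255,255)),'green':((50,120,30),(80,255,255)),'orange':((5,200,120),(16,255,255)),'blue':((105,170,60),(125,255,255)),'yellow':((22,150,90),(32,255,255))}
def blobs(c,col,amin=6):
    h=cv2.cvtColor(c["color"],cv2.COLOR_BGR2HSV); m=cv2.inRange(h,*[np.array(x) for x in R[col]])
    n,l,s,ce=cv2.connectedComponentsWithStats(m); return [(np.round(ce[i],1).tolist(),s[i].tolist()) for i in range(1,n) if s[i,4]>=amin]
def crop(c,x,y,w,h,k,fn):
    cv2.imwrite(fn,cv2.resize(c["color"][y:y+h,x:x+w],None,fx=k,fy=k,interpolation=cv2.INTER_CUBIC))
E
python3 - <<'E'
from h import *
t=cam("top");s=cam("side")
for n,c in(("top",t),("side",s)):
    for k in R: print(n,k,[(b[0],b[1][:]) for b in blobs(c,k) if b[1][4]<400])
a=cv2.resize(t["color"][130:235,150:370],None,fx=3.6,fy=3.6,interpolation=cv2.INTER_CUBIC)
cv2.imwrite("pics/t1.png",a)
crop(s,180,150,160,120,5,"pics/s1.png")
E
```

```text
top red [([295.4, 156.0], [291, 148, 10, 17, 114]), ([236.2, 162.4], [232, 154, 10, 17, 99]), ([357.0, 196.3], [354, 194, 7, 6, 23]), ([317.0, 223.8], [314, 221, 7, 7, 27])]
top green [([168.6, 190.6], [162, 184, 13, 13, 108]), ([289.2, 213.2], [288, 212, 3, 3, 6])]
top orange [([392.6, 166.1], [387, 159, 12, 15, 102]), ([181.0, 239.9], [174, 234, 14, 13, 87])]
top blue [([283.6, 201.2], [280, 198, 8, 8, 46]), ([135.2, 243.8], [128, 236, 16, 16, 202])]
top yellow []
side red [([279.2, 167.9], [275, 164, 10, 9, 65]), ([305.5, 220.6], [299, 207, 14, 27, 236]), ([243.2, 284.5], [240, 282, 8, 6, 30]), ([290.6, 324.7], [287, 321, 8, 8, 34])]
side green [([242.7, 159.7], [238, 154, 10, 12, 90])]
side orange []
side blue [([189.3, 141.9], [184, 138, 12, 9, 92]), ([248.7, 211.5], [246, 208, 7, 8, 38])]
side yellow []
```

View pics/t1.png

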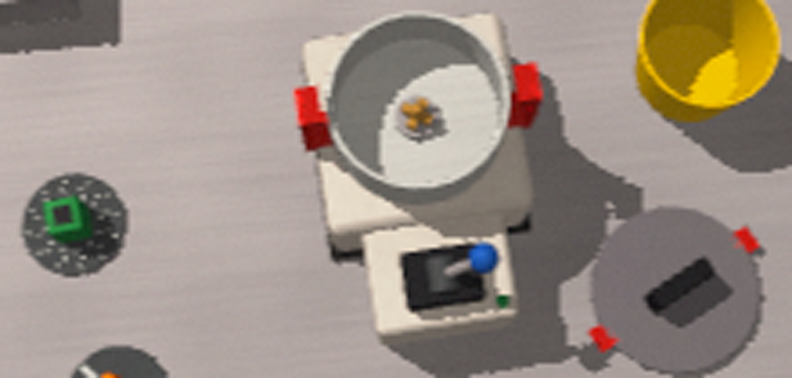

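View pics/s1.png

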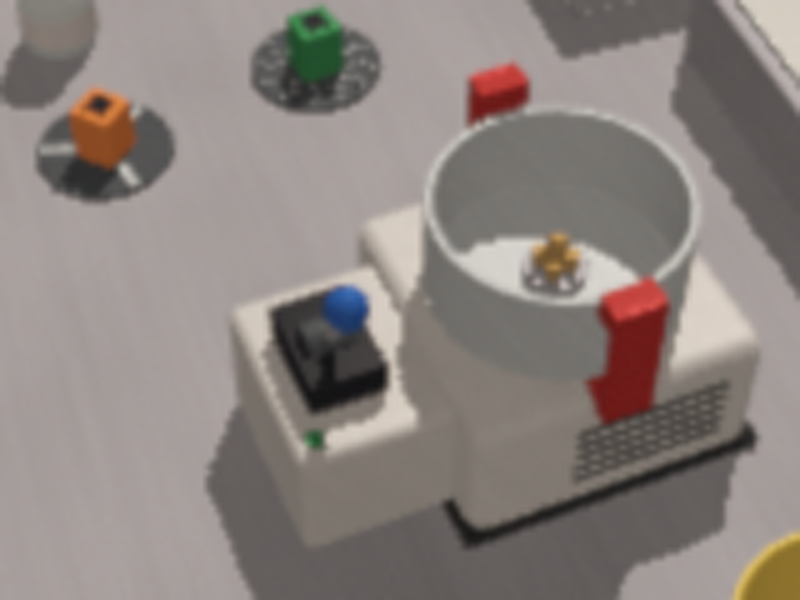

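```bash
python3 - <<'E'
from h import *
t=cam("top");s=cam("side")
# cover from lugs
for n,c,L in(("top",t,[(357.0,196.3),(317,223.8)]),("side",s,[(243.2,284.5),(290.6,324.7)])):
    P=[plane(c,p,.010) for p in L]; d=P[0]-P[1]; print("cover",n,np.round((P[0]+P[1])/2,4),"yaw",np.degrees(np.arctan2(d[1],d[0])),np.linalg.norm(d))
ht=cv2.cvtColor(t["color"],cv2.COLOR_BGR2HSV);hs=cv2.cvtColor(s["color"],cv2.COLOR_BGR2HSV)
# switch ball
p,e=tri(t,(283.6,201.2),s,(248.7,211.5)); print("ball",np.round(p,4),e)
# brass
tip={}
for n,c,h,(x,y,w,hh) in(("top",t,ht,(255,150,25,25)),("side",s,hs,(275,190,30,25))):
    m=cv2.inRange(h[y:y+hh,x:x+w],(8,110,60),(28,255,255)); ys,xs=np.nonzero(m); print(n,"brass",len(xs),xs.mean()+x,ys.mean()+y,xs.min()+x,xs.max()+x,ys.min()+y,ys.max()+y)
    if n=="top":
        for r in h[y+2:y+20,x+1:x+22]: print(' '.join(f"{a[2]:3d}" if 8<=a[0]<=28 and a[1]>110 else ' . ' for a in r))
# green hub + red hooks value maps
def dump(h,x,y,w,hh,lo,hi):
    for r in h[y:y+hh,x:x+w]: print(' '.join(f"{a[2]:3d}" if lo<=a[0]<=hi and a[1]>110 else ' . ' for a in r))
print("green top",161,183);dump(ht,161,183,15,15,45,85)
print("green side",236,152);dump(hs,236,152,14,16,45,85)
print("hookR top",290,147);dump(ht,290,147,12,20,0,5)
print("hookL top",231,153);dump(ht,231,153,12,20,0,5)
E
```

```text
cover top [ 0.473 -0.283  0.01 ] yaw -61.177364201877445 0.17031917181716924
cover side [ 0.4737 -0.2825  0.01  ] yaw 118.21218134357133 0.17027560739285133
ball [ 0.4927 -0.0902  0.1726] 0.000732212035249931
top brass 44 265.40909090909093 161.1818181818182 262 269 157 165
 .   .   .   .   .   .   .   .   .   .   .   .   .   .   .   .   .   .   .   .   . 
 .   .   .   .   .   .   .   .   .   .   .   .   .   .   .   .   .   .   .   .   . 
 .   .   .   .   .   .   .   .   .   .   .   .   .   .   .   .   .   .   .   .   . 
 .   .   .   .   .   .   .   .   .   .   .   .   .   .   .   .   .   .   .   .   . 
 .   .   .   .   .   .   .   .   .   .   .   .   .   .   .   .   .   .   .   .   . 
 .   .   .   .   .   .   .   .   .   .   .  190  .   .   .   .   .   .   .   .   . 
 .   .   .   .   .   .   .   .   .   .  174 183 192  .   .   .   .   .   .   .   . 
 .   .   .   .   .   .  200 194 191 201 167 144 148  .   .   .   .   .   .   .   . 
 .   .   .   .   .   .  186 196 192 197 175 118  .   .   .   .   .   .   .   .   . 
 .   .   .   .   .   .  119 133 149 138 114 105 106  .   .   .   .   
[... 3840 characters left out ...]
6 206 208 217  .   .   .   . 
 .  235 235 192 207 207 207 203  .   .   .   . 
 .  229 236 219 207 207 206 214  .   .   .   . 
 .   .  232 208 206 209 208 208 209 181  .   . 
 .   .  231 211 209 208 207 207 207 186  .   . 
 .   .  238 229 205 206 202 204 202 189  .   . 
 .   .  211 186 157 128 117 106 108 127  .   . 
 .   .   .   94 100 111 113 113 111 110  .   . 
 .   .   .   97  98 107 112 113 113 112  .   . 
 .   .   .  107  99 107 114 112 113 112 108  . 
 .   .   .   .   99  .  114 112 112 112 109  . 
 .   .   .   .   94 104 115 113 114 112 110  . 
 .   .   .   .   95 105  .  108 111 117 121  . 
 .   .   .   .  113 102 103  .   .   .   .   . 
 .   .   .   .   .   .   .   .   .   .   .   .
```

```bash
python3 - <<'E'
from h import *
t=cam("top");s=cam("side")
K=8
def mask(c,x,y,w,h,f):
    a=cv2.resize(c["color"][y:y+h,x:x+w],None,fx=K,fy=K,interpolation=cv2.INTER_CUBIC); m=f(cv2.cvtColor(a,cv2.COLOR_BGR2HSV)).astype(np.uint8)
    C=max(cv2.findContours(m,cv2.RETR_EXTERNAL,cv2.CHAIN_APPROX_NONE)[0],key=cv2.contourArea)
    return (C[:,0]+.5)/K-.5+[x,y]
def rect(P):
    r=cv2.minAreaRect((P[:,:2]*1000).astype(np.float32)); return np.round(r[0],1),np.round(r[1],1),round(r[2],1)
red=lambda h:(h[...,0]<6)&(h[...,1]>120)&(h[...,2]>155)
cen={}
for n,c,b in(("R",t,(288,144,16,24)),("L",t,(229,151,14,24)),("sR",s,(296,204,20,30)),("sL",s,(272,161,16,14))):
    C=mask(c,*b,red); M=cv2.moments(C.astype(np.float32)); cen[n]=(M["m10"]/M["m00"],M["m01"]/M["m00"]); 
    print(n,np.round(cen[n],2),[ (z,)+rect(np.array([plane(c,p,z) for p in C])) for z in(.18,)])
for k in"RL": print(k,tri(t,cen[k],s,cen["s"+k]))
for z in(.175,.18,.185): print(z,[np.round((plane(c,cen[a],z)+plane(c,cen[b],z))/2,4)[:2] for c,a,b in((t,"R","L"),(s,"sR","sL"))])
print("tip",tri(t,(266.1,159.2),s,(291.4,198)))
g=lambda h:(h[...,0]>40)&(h[...,0]<90)&(h[...,1]>90)&(h[...,2]>95)
C=mask(t,158,180,20,20,g);print("hub top",rect(np.array([plane(t,p,.046) for p in C])))
b=lambda h:(h[...,2]<45)
C=mask(t,325,195,30,26,b);print("bar top",rect(np.array([plane(t,p,.052) for p in C])))
# plate of green disc
pl=lambda h:(h[...,2]<125)
for n,c,bx in(("top",t,(150,172,42,42)),("side",s,(225,145,40,32))):
    C=cv2.convexHull(mask(c,*bx,pl).astype(np.float32))[:,0]; P=np.array([plane(c,p,.004) for p in C])
    A=np.c_[2*P[:,:2],np.ones(len(P))]; q=np.linalg.lstsq(A,(P[:,:2]**2).sum(1),rcond=None)[0]; print("plate",n,q[:2],np.sqrt(q[2]+q[0]**2+q[1]**2))
crop(t,245,140,42,40,14,"pics/shaft.png")
E
```

```text
R [296.12 152.28] [(0.18, array([ 640.4, -144. ]), array([32.9, 22.5]), 1.8)]
L [235.33 159.07] [(0.18, array([636.1,  42.1]), array([33.9, 25.7]), 4.1)]
sR [306.68 209.6 ] [(0.18, array([ 640.1, -142.2]), array([33.3, 20.9]), 8.5)]
sL [279.28 165.49] [(0.18, array([635.9,  47.4]), array([31.7, 19.3]), 3.2)]
R (array([ 0.63944114, -0.14345255,  0.18176532]), np.float64(4.247027718207298e-06))
L (array([0.63436028, 0.04380643, 0.1833562 ]), np.float64(0.00022637699212782694))
0.175 [array([ 0.6391, -0.0501]), array([ 0.6403, -0.043 ])]
0.18 [array([ 0.6376, -0.0499]), array([ 0.6381, -0.0474])]
0.185 [array([ 0.6361, -0.0496]), array([ 0.6359, -0.0519])]
tip (array([ 0.63820058, -0.0515709 ,  0.13482397]), np.float64(0.002054372505282939))
hub top (array([590.2, 288.5]), array([33.1, 33.9]), 6.1)
bar top (array([ 470.6, -278.1]), array([19.6, 68.4]), 28.4)
plate top [0.58841637 0.28588944] 0.05083144044936911
plate side [0.58941839 0.29014224] 0.05306027039183774
```

View pics/shaft.png

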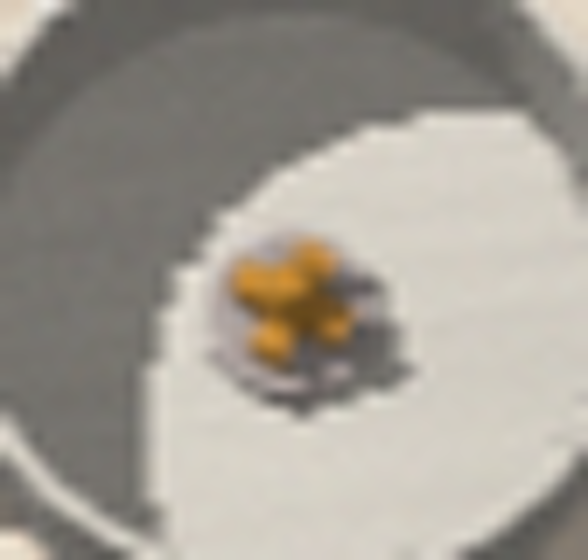

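```bash
cat >> h.py <<'E'
def goto(x,y,z,jaw,st=None):
    """print the turn (wx,wy,wz) and then shift (tool axes after the turn) to get there; jaw in deg mod 180"""
    st=st or env.state(); O=np.array(st["orientation"]); cur=np.degrees(np.arctan2(O[1,1],O[0,1]))
    dj=(jaw-cur+90)%180-90; b=np.radians(cur+dj)
    D=np.array([[np.sin(b),np.cos(b),0],[-np.cos(b),np.sin(b),0],[0,0,-1]])
    from scipy.spatial.transform import Rotation as Ro
    w=Ro.from_matrix(O.T@D).as_rotvec(); sh=D.T@(np.array([x,y,z])-st["tcp_pos"])
    print("jaw now",round(cur,2),"turn",np.round(w,4),"shift",np.round(sh,4),"rows>=",np.ceil(abs(w).max()/.12),np.ceil(np.linalg.norm(sh)/.041))
E
python3 - <<'E'
from h import *
t=cam("top")
f=lambda a,b:plane(t,(245+(a+.5)/14-.5,140+(b+.5)/14-.5),.123)
for p,q in(((272,345),(315,255)),((245,280),(340,325))):
    P,Q=f(*p),f(*q);d=Q-P;print("cross",np.round((P+Q)/2,4),np.degrees(np.arctan2(d[1],d[0]))%90,np.linalg.norm(d))
goto(.5895,.288,.18,6.1)
E
```

```text
cross [ 0.637  -0.0498  0.123 ] 59.94597096189804 0.023624251883644268
cross [ 0.6364 -0.0495  0.123 ] 58.62961104813918 0.024277237994564948Traceback (most recent call last):
  File "<stdin>", line 6, in <module>
  File "h.py", line 28, in goto
    w=Ro.from_matrix(O.T@D).as_rotvec(); sh=D.T@(np.array([x,y,z])-st["tcp_pos"])
      ~~~~~~~~~~~~~~^^^^^^^
  File "scipy/spatial/transform/_rotation.pyx", line 1143, in scipy.spatial.transform._rotation.Rotation.from_matrix
ValueError: Non-positive determinant (left-handed or null coordinate frame) in rotation matrix 0: [[-5.24654936e-01 -8.51314981e-01  1.01781647e-05]
 [-8.51314965e-01  5.24654929e-01  1.89069160e-04]
 [ 1.66297433e-04 -9.05312442e-05  9.99999982e-01]].
```

```bash
sed -i 's/\[\[np.sin(b),np.cos(b),0\],\[-np.cos(b)/[[-np.sin(b),np.cos(b),0],[np.cos(b)/' h.py; python3 -c "
from h import *
goto(.5895,.288,.18,6.1)"
```

```text
jaw now 64.45 turn [-2.0000e-04  1.0000e-04  1.0185e+00] shift [-0.3509  0.2627  0.0512] rows>= 9.0 11.0
```

Call:
{"op": "carry_out", "data": {
  "plan": [
    [0,0,0.1132,0,0,0,0.085],
    [0,0,0.1132,0,0,0,0.085],
    [0,0,0.1132,0,0,0,0.085],
    [0,0,0.1132,0,0,0,0.085],
    [0,0,0.1132,0,0,0,0.085],
    [0,0,0.1132,0,0,0,0.085],
    [0,0,0.1132,0,0,0,0.085],
    [0,0,0.1132,0,0,0,0.085],
    [0,0,0.1132,0,0,0,0.085]
  ]
}}

```text
time: 1.2
tcp_pos: [0.291, 0.6091, 0.2314]
orientation: [[-0.1, 0.995, -0.0], [0.995, 0.1, 0.0], [0.0, -0.0, -1.0]]
ft_force: [0.2, 0.5, 0.2]
grip_width: 0.0851
```

Call:
{"op": "carry_out", "data": {
  "plan": [
    [0,0,0,-0.03,0.0225,0.0043,0.085],
    [0,0,0,-0.03,0.0225,0.0043,0.085],
    [0,0,0,-0.03,0.0225,0.0043,0.085],
    [0,0,0,-0.03,0.0225,0.0043,0.085],
    [0,0,0,-0.03,0.0225,0.0043,0.085],
    [0,0,0,-0.03,0.0225,0.0043,0.085],
    [0,0,0,-0.03,0.0225,0.0043,0.085],
    [0,0,0,-0.03,0.0225,0.0043,0.085],
    [0,0,0,-0.03,0.0225,0.0043,0.085],
    [0,0,0,-0.03,0.0225,0.0043,0.085]
  ]
}}

```text
time: 2.03
tcp_pos: [0.5476, 0.3333, 0.1884]
orientation: [[-0.106, 0.994, 0.0], [0.994, 0.106, 0.0], [0.0, 0.0, -1.0]]
ft_force: [0.2, 0.3, -0.3]
grip_width: 0.0851
```

```bash
python3 -c "
from h import *
goto(.5895,.288,.09,6.1)"
```

```text
jaw now 6.1 turn [ 0.0003 -0.0004  0.    ] shift [-0.0495  0.0369  0.0984] rows>= 1.0 3.0
```

Call:
{"op": "carry_out", "data": {
  "plan": [
    [0,0,0,-0.0248,0.0185,0.01,0.085],
    [0,0,0,-0.0247,0.0184,0.0284,0.085],
    [0,0,0,0,0,0.03,0.085],
    [0,0,0,0,0,0.03,0.085],
    [0,0,0,0,0,0,0.085]
  ]
}}

```text
time: 2.45
tcp_pos: [0.5849, 0.2871, 0.0842]
orientation: [[-0.105, 0.994, -0.009], [0.994, 0.105, -0.005], [-0.004, -0.009, -1.0]]
ft_force: [-2.3, 0.2, -0.7]
grip_width: 0.085
```

```bash
python3 - <<'E'
from h import *
goto(.5895,.288,.011,6.1)
t=cam("top");s=cam("side")
a=cv2.resize(t["color"][165:215,140:200],(400,333),interpolation=cv2.INTER_CUBIC);b=cv2.resize(s["color"][130:180,215:275],(400,333),interpolation=cv2.INTER_CUBIC)
cv2.imwrite("pics/g1.png",np.hstack([a,b]))
E
```

```text
jaw now 6.03 turn [-0.009   0.004  -0.0013] shift [0.0004 0.0046 0.0732] rows>= 1.0 2.0
```

View pics/g1.png

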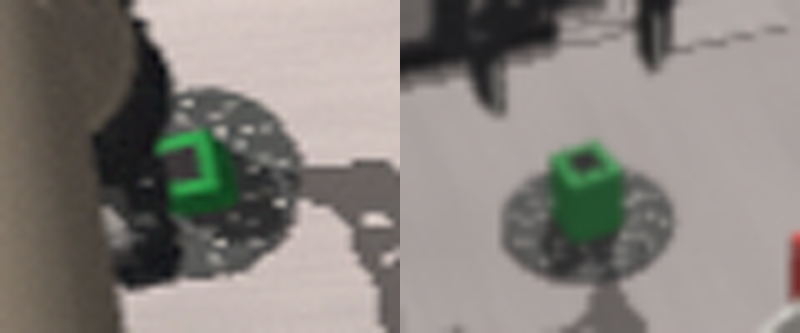

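Top view: the arm partly hides the hub. Side view: the two fingers straddle the hub, above it. I'll descend.

Call:
{"op": "carry_out", "data": {
  "plan": [
    [0,0,0,0,0,0,0.085],
    [0,0,0,0,0,0,0.085]
  ]
}}

```text
time: 2.72
tcp_pos: [0.5896, 0.2906, 0.0925]
orientation: [[-0.107, 0.994, 0.003], [0.994, 0.107, 0.002], [0.002, 0.003, -1.0]]
ft_force: [0.1, -0.6, 0.8]
grip_width: 0.0849
```

```bash
python3 -c "
from h import *
goto(.5895,.288,.011,6.1)"
```

```text
jaw now 6.13 turn [ 0.0034 -0.0018  0.0005] shift [-0.0026 -0.0004  0.0815] rows>= 1.0 2.0
```

Call:
{"op": "carry_out", "data": {
  "plan": [
    [0,0,0,-0.001,0,0.02,0.085],
    [0,0,0,0,0,0.02,0.085],
    [0,0,0,0,0,0.02,0.085],
    [0,0,0,0,0,0.015,0.085],
    [0,0,0,0,0,0.005,0.085],
    [0,0,0,0,0,0,0.085],
    [0,0,0,0,0,0,0.02],
    [0,0,0,0,0,0,0.02],
    [0,0,0,0,0,0,0.02],
    [0,0,0,0,0,0,0.02]
  ]
}}

```text
time: 3.55
tcp_pos: [0.5891, 0.2887, 0.0111]
orientation: [[-0.106, 0.994, 0.001], [0.994, 0.106, 0.001], [0.001, 0.001, -1.0]]
ft_force: [-0.3, 0.3, 0.9]
grip_width: 0.0385
```

Call:
{"op": "carry_out", "data": {
  "plan": [
    [0,0,0,0,0,0,0.02],
    [0,0,0,0,0,0,0.02],
    [0,0,0,0,0,0,0.02],
    [0,0,0,0,0,0,0.02]
  ]
}}

```text
time: 3.88
tcp_pos: [0.5896, 0.2889, 0.0113]
orientation: [[-0.106, 0.994, 0.002], [0.994, 0.106, 0.001], [0.001, 0.002, -1.0]]
ft_force: [-0.2, -0.3, 5.4]
grip_width: 0.0331
```

Call:
{"op": "carry_out", "data": {
  "plan": [
    [0,0,0,0,0,-0.01,0.02],
    [0,0,0,0,0,-0.02,0.02],
    [0,0,0,0,0,-0.03,0.02],
    [0,0,0.1,0,0,-0.035,0.02],
    [0,0,0.11,0,0,-0.035,0.02],
    [0,0,0.11,0,0,-0.035,0.02],
    [0,0,0.11,0,0,-0.03,0.02],
    [0,0,0.11,0,0,-0.02,0.02],
    [0,0,0.1,0,0,-0.01,0.02],
    [0,0,0,0,0,0,0.02]
  ]
}}

```text
time: 4.72
tcp_pos: [0.5893, 0.2888, 0.2381]
orientation: [[0.512, 0.859, 0.003], [0.859, -0.512, 0.002], [0.004, 0.002, -1.0]]
ft_force: [-0.6, 0.0, -3.5]
grip_width: 0.0331
```

```bash
python3 -c "
from h import *
goto(.6367,-.0497,.23,-30.7)"
```

```text
jaw now -30.78 turn [ 0.0017 -0.0038 -0.0015] shift [-0.2669  0.2136  0.0081] rows>= 1.0 9.0
```

Call:
{"op": "carry_out", "data": {
  "plan": [
    [0,0,0,-0.0107,0.0085,0,0.02],
    [0,0,0,-0.0214,0.0171,0,0.02],
    [0,0,0,-0.0294,0.0235,0,0.02],
    [0,0,0,-0.032,0.0256,0,0.02],
    [0,0,0,-0.032,0.0256,0,0.02],
    [0,0,0,-0.032,0.0256,0,0.02],
    [0,0,0,-0.032,0.0256,0,0.02],
    [0,0,0,-0.0294,0.0235,0,0.02],
    [0,0,0,-0.024,0.0192,0,0.02],
    [0,0,0,-0.016,0.0128,0,0.02]
  ]
}}

```text
time: 5.55
tcp_pos: [0.633, -0.0461, 0.2335]
orientation: [[0.511, 0.86, -0.003], [0.86, -0.511, -0.002], [-0.004, -0.002, -1.0]]
ft_force: [-0.7, -0.4, -3.3]
grip_width: 0.0335
```

Call:
{"op": "carry_out", "data": {
  "plan": [
    [0,0,0,-0.008,0.0066,0,0.02],
    [0,0,0,0,0,0.005,0.02],
    [0,0,0,0,0,0.005,0.02],
    [0,0,0,0,0,0,0.02],
    [0,0,0,0,0,0,0.02]
  ]
}}

```text
time: 5.97
tcp_pos: [0.636, -0.0473, 0.2238]
orientation: [[0.505, 0.863, -0.002], [0.863, -0.505, 0.001], [-0.0, -0.002, -1.0]]
ft_force: [-0.4, 0.1, -2.6]
grip_width: 0.0334
```

```bash
python3 - <<'E'
from h import *
goto(.6367,-.0497,.16,-30.7)
s=cam("side");t=cam("top")
a=cv2.resize(t["color"][120:200,225:310],(400,376),interpolation=cv2.INTER_CUBIC);b=cv2.resize(s["color"][140:220,245:330],(400,376),interpolation=cv2.INTER_CUBIC)
cv2.imwrite("pics/g2.png",np.hstack([a,b]))
E
```

```text
jaw now -30.36 turn [-0.0024  0.0002  0.0059] shift [-0.0017  0.0018  0.0638] rows>= 1.0 2.0
```

View pics/g2.png

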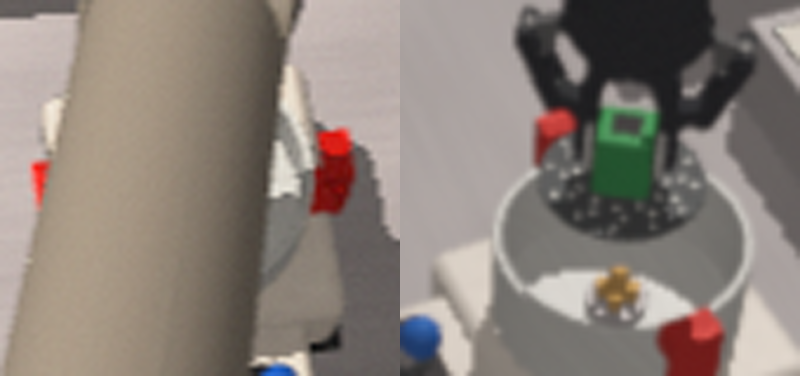

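Side view: the disc hangs level at about (292,173) under the gripper and above the shaft at (291,198), well centred. I'll check the offset numerically in the same view.

```bash
python3 - <<'E'
from h import *
s=cam("side");st=env.state();p=st["tcp_pos"];print(p)
C=[b for b in blobs(s,'green',40)];print("hub blob",C)
for e in(.0,.046): print("pred hub",proj(s,p+[0,0,-.0113+e]))
print("pred tip",proj(s,[.6367,-.0497,.1348]),"obs 291.4,198")
h=cv2.cvtColor(s["color"],cv2.COLOR_BGR2HSV)[155:192,280:305]
m=cv2.inRange(h,(45,90,30),(90,255,255));ys,xs=np.nonzero(m)
for r in range(0,37,2):
    w=np.nonzero(m[r])[0]
    if len(w): print(r+155,w.min()+280,w.max()+280)
E
```

```text
[ 0.63668568 -0.04850354  0.22502279]
hub blob [([292.1, 173.9], [286, 164, 14, 18, 158])]
pred hub [292.63863314 178.14815183]
pred hub [293.77882339 165.92967838]
pred tip [291.01377428 197.58060657] obs 291.4,198
163 288 293
165 287 300
167 287 299
169 287 298
171 287 298
173 287 298
175 287 298
177 286 297
179 286 297
181 289 297
```

```bash
python3 -c "
from h import *
goto(.6372,-.0500,.152,-30.7)"
```

```text
jaw now -30.45 turn [-0.0002 -0.0003  0.0044] shift [-0.001   0.0012  0.073 ] rows>= 1.0 2.0
```

Call:
{"op": "carry_out", "data": {
  "plan": [
    [0,0,0.004,-0.001,0.0012,0.01,0.02],
    [0,0,0,0,0,0.015,0.02],
    [0,0,0,0,0,0.018,0.02],
    [0,0,0,0,0,0.015,0.02],
    [0,0,0,0,0,0.01,0.02],
    [0,0,0,0,0,0.005,0.02],
    [0,0,0,0,0,0,0.02],
    [0,0,0,0,0,0,0.02]
  ]
}}

```text
time: 6.78
tcp_pos: [0.6374, -0.0516, 0.1523]
orientation: [[0.512, 0.859, 0.0], [0.859, -0.512, -0.0], [0.0, 0.0, -1.0]]
ft_force: [-0.4, -0.8, -2.2]
grip_width: 0.0331
```

```bash
python3 -c "
from h import *
goto(.6372,-.0500,.142,-30.7);print(env.state()['ft_force'],env.state()['tcp_pos'])"
```

```text
jaw now -30.82 turn [ 0.0005 -0.0001 -0.0021] shift [ 0.0013 -0.001   0.0103] rows>= 1.0 1.0
[-0.39583888 -0.76018182 -2.15481804] [ 0.63740797 -0.05162895  0.15232504]
```

Call:
{"op": "carry_out", "data": {
  "plan": [
    [0,0,0,0.0008,-0.0006,0.003,0.02],
    [0,0,0,0,0,0.003,0.02],
    [0,0,0,0,0,0.002,0.02],
    [0,0,0,0,0,0.002,0.02],
    [0,0,0,0,0,0.002,0.02],
    [0,0,0,0,0,0.002,0.02],
    [0,0,0,0,0,0,0.02]
  ]
}}

```text
time: 7.37
tcp_pos: [0.6376, -0.0505, 0.138]
orientation: [[0.512, 0.859, 0.001], [0.859, -0.512, -0.0], [0.001, 0.001, -1.0]]
ft_force: [3.3, 0.6, -2.7]
grip_width: 0.0332
```

Call:
{"op": "carry_out", "data": {
  "plan": [
    [0,0,0,0.0005,0.0008,0.002,0.02],
    [0,0,0,0,0,0.002,0.02],
    [0,0,0,0,0,0.002,0.02],
    [0,0,0,0,0,0.002,0.02],
    [0,0,0,0,0,0,0.02]
  ]
}}

```text
time: 7.78
tcp_pos: [0.638, -0.0501, 0.1296]
orientation: [[0.512, 0.859, -0.0], [0.859, -0.512, 0.0], [0.0, -0.0, -1.0]]
ft_force: [2.9, 2.0, -4.7]
grip_width: 0.0338
```

Call:
{"op": "carry_out", "data": {
  "plan": [
    [0,0,0,0.0005,0.0003,0.002,0.02],
    [0,0,0,0,0,0.002,0.02],
    [0,0,0,0,0,0,0.02]
  ]
}}

```text
time: 8.03
tcp_pos: [0.6382, -0.0501, 0.1255]
orientation: [[0.512, 0.859, -0.001], [0.859, -0.512, 0.0], [-0.0, -0.001, -1.0]]
ft_force: [1.1, 0.3, -4.5]
grip_width: 0.0335
```

Call:
{"op": "carry_out", "data": {
  "plan": [
    [0,0,0,0,0,0.002,0.02],
    [0,0,0,0,0,0.002,0.02],
    [0,0,0,0,0,0,0.02]
  ]
}}

```text
time: 8.28
tcp_pos: [0.6384, -0.0502, 0.1233]
orientation: [[0.512, 0.859, -0.0], [0.859, -0.512, 0.001], [0.001, -0.001, -1.0]]
ft_force: [-4.6, 2.6, 8.9]
grip_width: 0.0334
```

Call:
{"op": "carry_out", "data": {
  "plan": [
    [0,0,0,0,0,0,0.065],
    [0,0,0,0,0,0,0.065],
    [0,0,0,0,0,0,0.065],
    [0,0,0,0,0,0,0.065],
    [0,0,0,0,0,-0.01,0.065],
    [0,0,0,0,0,-0.02,0.065],
    [0,0,0,0,0,-0.035,0.065],
    [0,0,0,0,0,-0.04,0.065],
    [0,0,0,0,0,-0.03,0.065],
    [0,0,0,0,0,-0.01,0.065]
  ]
}}

```text
time: 9.12
tcp_pos: [0.6408, -0.0513, 0.2733]
orientation: [[0.513, 0.858, 0.008], [0.858, -0.513, 0.0], [0.004, 0.007, -1.0]]
ft_force: [1.1, -0.9, 1.3]
grip_width: 0.0653
```

```bash
python3 - <<'E'
from h import *
goto(.473,-.283,.26,28.5)
s=cam("side");print(blobs(s,'green',20))
for dz in(.1,.112): print(dz,"pred hub box",proj(s,[.638,-.050,dz]),proj(s,[.638,-.050,dz+.046]))
h=cv2.cvtColor(s["color"],cv2.COLOR_BGR2HSV)[180:212,280:305]
for r,row in enumerate(h): print(180+r,' '.join(f"{a[2]:3d}" if 45<=a[0]<=90 and a[1]>90 else ' . ' for a in row))
E
```

```text
jaw now -30.86 turn [ 8.700e-03 -2.000e-04 -1.036e+00] shift [-0.1236 -0.258   0.0133] rows>= 9.0 7.0
[([291.0, 200.2], [286, 191, 12, 16, 106])]
0.1 pred hub box [290.71718461 205.33981596] [291.70617755 194.95320039]
0.112 pred hub box [290.96921144 202.6929763 ] [291.97469139 192.13321062]
180  .   .   .   .   .   .   .   .   .   .   .   .   .   .   .   .   .   .   .   .   .   .   .   .   . 
181  .   .   .   .   .   .   .   .   .   .   .   .   .   .   .   .   .   .   .   .   .   .   .   .   . 
182  .   .   .   .   .   .   .   .   .   .   .   .   .   .   .   .   .   .   .   .   .   .   .   .   . 
183  .   .   .   .   .   .   .   .   .   .   .   .   .   .   .   .   .   .   .   .   .   .   .   .   . 
184  .   .   .   .   .   .   .   .   .   .   .   .   .   .   .   .   .   .   .   .   .   .   .   .   . 
185  .   .   .   .   .   .   .   .   .   .   .   .   .   .   .   .   .   .   .   .   .   .   .   .   . 
186  .   .   .   .   .   .   .   .   .   .   .   .   .   .   .   .   .   .   .   .   .   .   .   .   . 
187  .   .   .   .   .   .   .   .   .   .   .   .   .   .   .   .   .   .   .
[... 1820 characters left out ...]
   72  75  76  76  78  79  80  80  80  82  .   .   .   .   .   .   .   .   . 
206  .   .   .   .   .   .   .   .   .   .   67  68  73  74  77  .   .   .   .   .   .   .   .   .   . 
207  .   .   .   .   .   .   .   .   .   .   .   .   .   .   .   .   .   .   .   .   .   .   .   .   . 
208  .   .   .   .   .   .   .   .   .   .   .   .   .   .   .   .   .   .   .   .   .   .   .   .   . 
209  .   .   .   .   .   .   .   .   .   .   .   .   .   .   .   .   .   .   .   .   .   .   .   .   . 
210  .   .   .   .   .   .   .   .   .   .   .   .   .   .   .   .   .   .   .   .   .   .   .   .   . 
211  .   .   .   .   .   .   .   .   .   .   .   .   .   .   .   .   .   .   .   .   .   .   .   .   .
```

The hub top face centres at row 192.4 in the side view, which matches the underside at z = 0.112 (predicted row 192.1). That agrees with the shaft tip (0.1348) and hook (0.1825) heights, so the disc is home. Next is the cover.

Call:
{"op": "carry_out", "data": {
  "plan": [
    [0,0,-0.115,0,0,0,0.065],
    [0,0,-0.115,0,0,0,0.065],
    [0,0,-0.115,0,0,0,0.065],
    [0,0,-0.115,0,0,0,0.065],
    [0,0,-0.115,0,0,0,0.065],
    [0,0,-0.115,0,0,0,0.065],
    [0,0,-0.115,0,0,0,0.065],
    [0,0,-0.115,0,0,0,0.065],
    [0,0,-0.115,0,0,0,0.065]
  ]
}}

```text
time: 9.92
tcp_pos: [0.6378, -0.0503, 0.266]
orientation: [[-0.482, 0.876, -0.002], [0.876, 0.482, -0.0], [0.001, -0.002, -1.0]]
ft_force: [-0.8, 0.7, 0.1]
grip_width: 0.0648
```

```bash
python3 - <<'E'
from h import *
goto(.473,-.2825,.12,28.5)
t=cam("top")
m=cv2.inRange(cv2.cvtColor(t["color"],cv2.COLOR_BGR2HSV)[195:222,325:356],(0,0,0),(180,255,38))
C=max(cv2.findContours(m,0,1)[0],key=cv2.contourArea)[:,0]+[325,195]
print(cv2.minAreaRect((1000*np.array([plane(t,p,.052)[:2] for p in C])).astype(np.float32)))
E
```

```text
jaw now 28.81 turn [-0.0016 -0.0007  0.0053] shift [-0.1254 -0.2556  0.146 ] rows>= 1.0 8.0
((471.1658020019531, -277.22955322265625), (19.12772560119629, 68.69632720947266), 28.089006423950195)
```

Call:
{"op": "carry_out", "data": {
  "plan": [
    [0,0,0.005,-0.0063,-0.0128,0,0.085],
    [0,0,0,-0.0113,-0.023,0,0.085],
    [0,0,0,-0.015,-0.0306,0,0.085],
    [0,0,0,-0.0163,-0.0332,0,0.085],
    [0,0,0,-0.0163,-0.0332,0.01,0.085],
    [0,0,0,-0.0163,-0.0332,0.02,0.085],
    [0,0,0,-0.0163,-0.0332,0.02,0.085],
    [0,0,0,-0.0138,-0.0281,0.025,0.085],
    [0,0,0,-0.01,-0.0204,0.025,0.085],
    [0,0,0,-0.0038,-0.0077,0.025,0.085]
  ]
}}

```text
time: 10.8
tcp_pos: [0.4686, -0.2854, 0.1417]
orientation: [[-0.463, 0.886, -0.001], [0.886, 0.463, -0.002], [-0.001, -0.002, -1.0]]
ft_force: [0.3, -0.0, -0.3]
grip_width: 0.085
```

Call:
{"op": "carry_out", "data": {
  "plan": [
    [0,0,0,0,0,0.01,0.085],
    [0,0,0,0,0,0.005,0.085],
    [0,0,0,0,0,0,0.085],
    [0,0,0,0,0,0,0.085]
  ]
}}

```text
time: 11.13
tcp_pos: [0.4744, -0.2802, 0.1282]
orientation: [[-0.473, 0.881, 0.001], [0.881, 0.473, -0.0], [-0.001, 0.001, -1.0]]
ft_force: [0.3, -0.3, -0.1]
grip_width: 0.0848
```

```bash
python3 - <<'E'
from h import *
goto(.473,-.2825,.019,28.5)
s=cam("side");crop(s,220,240,110,100,6,"pics/c1.png")
E
```

```text
jaw now 28.25 turn [ 0.001   0.0006 -0.0044] shift [-0.0014 -0.0023  0.1092] rows>= 1.0 3.0
```

View pics/c1.png

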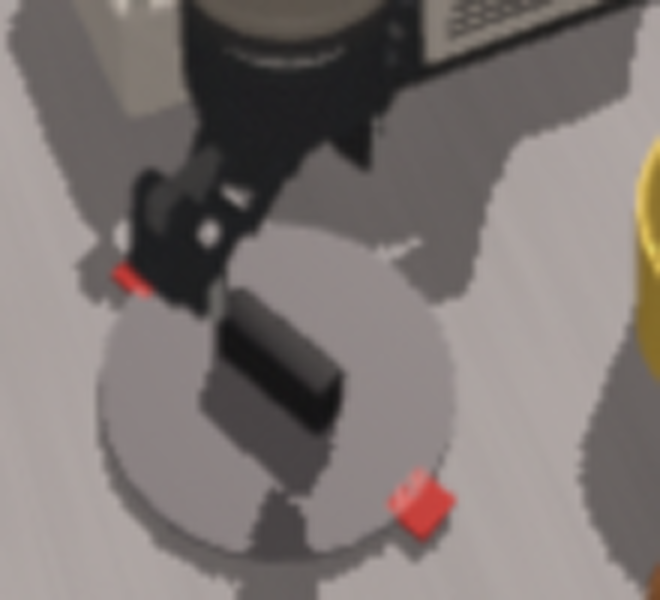

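Side view: the bar lies clear at about (267,302), with the gripper above it and lined up. I'll descend and grip.

Call:
{"op": "carry_out", "data": {
  "plan": [
    [0,0,0,-0.001,-0.001,0.015,0.085],
    [0,0,0,0,0,0.02,0.085],
    [0,0,0,0,0,0.025,0.085],
    [0,0,0,0,0,0.022,0.085],
    [0,0,0,0,0,0.015,0.085],
    [0,0,0,0,0,0.009,0.085],
    [0,0,0,0,0,0.002,0.085],
    [0,0,0,0,0,0,0.06],
    [0,0,0,0,0,0,0.01],
    [0,0,0,0,0,0,0.01]
  ]
}}

```text
time: 12.02
tcp_pos: [0.4736, -0.2827, 0.0206]
orientation: [[-0.473, 0.881, 0.002], [0.881, 0.473, -0.001], [-0.002, 0.001, -1.0]]
ft_force: [-0.1, 1.0, 0.1]
grip_width: 0.0509
```

Call:
{"op": "carry_out", "data": {
  "plan": [
    [0,0,0,0,0,0,0.01],
    [0,0,0,0,0,0,0.01],
    [0,0,0,0,0,0,0.01],
    [0,0,0,0,0,0,0.01],
    [0,0,0,0,0,0,0.01],
    [0,0,0,0,0,0,0.01]
  ]
}}

```text
time: 12.52
tcp_pos: [0.4733, -0.2825, 0.0202]
orientation: [[-0.473, 0.881, 0.001], [0.881, 0.473, -0.0], [-0.001, 0.001, -1.0]]
ft_force: [-0.9, 0.8, 6.3]
grip_width: 0.0189
```

Call:
{"op": "carry_out", "data": {
  "plan": [
    [0,0,0,0,0,-0.005,0.01],
    [0,0,0,0,0,-0.015,0.01],
    [0,0,0,0,0,-0.025,0.01],
    [0,0,0,0,0,-0.035,0.01],
    [0,0,-0.08,0,0,-0.04,0.01],
    [0,0,-0.08,0,0,-0.04,0.01],
    [0,0,-0.08,0,0,-0.035,0.01],
    [0,0,-0.08,0,0,-0.025,0.01],
    [0,0,0,0,0,-0.015,0.01],
    [0,0,0,0,0,-0.005,0.01]
  ]
}}

```text
time: 13.35
tcp_pos: [0.4733, -0.283, 0.2623]
orientation: [[-0.725, 0.688, 0.004], [0.688, 0.725, -0.001], [-0.004, 0.002, -1.0]]
ft_force: [1.6, -0.2, -2.5]
grip_width: 0.0186
```

```bash
python3 -c "
from h import *
goto(.638,-.050,.23,46.6)"
```

```text
jaw now 46.51 turn [ 0.0019  0.0038 -0.0016] shift [0.0404 0.2824 0.0323] rows>= 1.0 8.0
```

Call:
{"op": "carry_out", "data": {
  "plan": [
    [0,0,0,0.002,0.0141,0,0.01],
    [0,0,0,0.0036,0.0254,0,0.01],
    [0,0,0,0.0048,0.0339,0,0.01],
    [0,0,0,0.0053,0.0367,0,0.01],
    [0,0,0,0.0053,0.0367,0,0.01],
    [0,0,0,0.0053,0.0367,0,0.01],
    [0,0,0,0.0053,0.0367,0,0.01],
    [0,0,0,0.0044,0.0311,0,0.01],
    [0,0,0,0.0032,0.0226,0,0.01],
    [0,0,0,0.0012,0.0085,0,0.01]
  ]
}}

```text
time: 14.18
tcp_pos: [0.6384, -0.0441, 0.2571]
orientation: [[-0.729, 0.684, -0.003], [0.684, 0.729, 0.002], [0.003, -0.001, -1.0]]
ft_force: [-0.1, 0.3, -2.2]
grip_width: 0.0194
```

Call:
{"op": "carry_out", "data": {
  "plan": [
    [0,0,0,0,0,0.01,0.01],
    [0,0,0,0,0,0.01,0.01],
    [0,0,0,0,0,0.01,0.01],
    [0,0,0,0,0,0.005,0.01],
    [0,0,0,0,0,0,0.01],
    [0,0,0,0,0,0,0.01]
  ]
}}

```text
time: 14.68
tcp_pos: [0.6369, -0.0507, 0.2239]
orientation: [[-0.725, 0.689, -0.001], [0.689, 0.725, -0.0], [0.001, -0.001, -1.0]]
ft_force: [-0.5, 0.2, -2.4]
grip_width: 0.0192
```

```bash
python3 - <<'E'
from h import *
goto(.638,-.050,.195,46.6)
s=cam("side");crop(s,230,130,110,100,6,"pics/c2.png");print(blobs(s,'red',6)[:6])
E
```

```text
jaw now 46.44 turn [-0.001  -0.0006 -0.0029] shift [-0.0003  0.0013  0.0289] rows>= 1.0 1.0
[([97.3, 140.4], [72, 118, 52, 47, 1855]), ([264.5, 170.2], [263, 168, 4, 5, 12]), ([322.8, 187.4], [321, 185, 5, 6, 16]), ([305.5, 219.8], [299, 207, 14, 27, 250]), ([426.6, 255.4], [399, 233, 57, 46, 1356])]
```

View pics/c2.png

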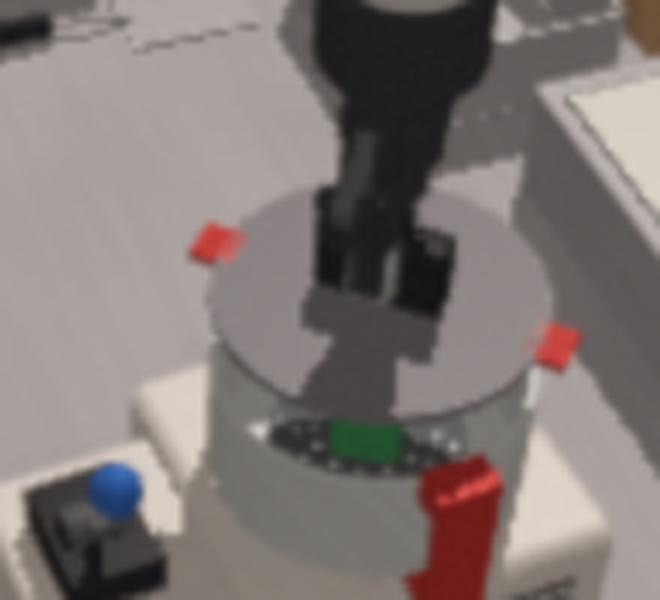

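Side view: the cover hangs level over the chamber, lugs at (266,170) and (323,188), clear of the hooks. I'll do a quick centre check and then lower it.

```bash
python3 - <<'E'
from h import *
s=cam("side");st=env.state();z=st["tcp_pos"][2]-.0202
P=[plane(s,p,z+.010) for p in((265.6,170.2),(322.8,187.5))];print((P[0]+P[1])/2,np.linalg.norm(P[0]-P[1]),st["tcp_pos"])
goto(.638,-.050,.195,46.6)
E
```

```text
[ 0.63766717 -0.05200942  0.21472643] 0.16958120685049138 [ 0.63774575 -0.05019204  0.22492643]
jaw now 46.48 turn [ 0.0005  0.0006 -0.0021] shift [-0.0001  0.0003  0.0299] rows>= 1.0 1.0
```

Call:
{"op": "carry_out", "data": {
  "plan": [
    [0,0,0,0,0.0006,0.005,0.01],
    [0,0,0,0,0,0.008,0.01],
    [0,0,0,0,0,0.008,0.01],
    [0,0,0,0,0,0.005,0.01],
    [0,0,0,0,0,0.003,0.01],
    [0,0,0,0,0,0,0.01]
  ]
}}

```text
time: 15.28
tcp_pos: [0.6374, -0.049, 0.1941]
orientation: [[-0.726, 0.688, -0.002], [0.688, 0.726, -0.0], [0.001, -0.001, -1.0]]
ft_force: [0.1, 0.2, -3.1]
grip_width: 0.0193
```

Call:
{"op": "carry_out", "data": {
  "plan": [
    [0,0,0,0,0,0.002,0.01],
    [0,0,0,0,0,0.003,0.01],
    [0,0,0,0,0,0.003,0.01],
    [0,0,0,0,0,0.002,0.01],
    [0,0,0,0,0,0.001,0.01],
    [0,0,0,0,0,0,0.01]
  ]
}}

```text
time: 15.78
tcp_pos: [0.6379, -0.0491, 0.1841]
orientation: [[-0.726, 0.688, -0.0], [0.688, 0.726, 0.0], [0.0, -0.0, -1.0]]
ft_force: [0.4, -0.2, -2.3]
grip_width: 0.0192
```

Call:
{"op": "carry_out", "data": {
  "plan": [
    [0,0,0,0,0,0.001,0.01],
    [0,0,0,0,0,0.001,0.01],
    [0,0,0,0,0,0,0.01]
  ]
}}

```text
time: 16.03
tcp_pos: [0.6381, -0.0491, 0.1824]
orientation: [[-0.726, 0.688, 0.0], [0.688, 0.726, -0.0], [-0.0, 0.0, -1.0]]
ft_force: [-0.1, 1.0, -2.7]
grip_width: 0.019
```

Call:
{"op": "carry_out", "data": {
  "plan": [
    [0,0,0,0,0,0.001,0.01],
    [0,0,0,0,0,0.001,0.01],
    [0,0,0,0,0,0,0.01]
  ]
}}

```text
time: 16.28
tcp_pos: [0.6382, -0.0491, 0.1823]
orientation: [[-0.726, 0.688, 0.001], [0.688, 0.726, 0.001], [-0.0, 0.001, -1.0]]
ft_force: [-6.6, 0.3, 8.8]
grip_width: 0.0192
```

Seated at z = 0.1823 against a predicted 0.1822. Now I'll turn it clockwise.

Call:
{"op": "carry_out", "data": {
  "plan": [
    [0,0,0,0,0,-0.001,0.01],
    [0,0,0.06,0,0,0,0.01],
    [0,0,0.08,0,0,0,0.01],
    [0,0,0.08,0,0,0,0.01],
    [0,0,0.08,0,0,0,0.01],
    [0,0,0.08,0,0,0,0.01],
    [0,0,0.08,0,0,0,0.01],
    [0,0,0.08,0,0,0,0.01],
    [0,0,0.06,0,0,0,0.01],
    [0,0,0,0,0,0,0.01]
  ]
}}

```text
time: 17.12
tcp_pos: [0.6389, -0.049, 0.1823]
orientation: [[-0.209, 0.978, 0.002], [0.978, 0.209, -0.0], [-0.001, 0.002, -1.0]]
ft_force: [0.6, 1.0, 4.0]
grip_width: 0.0192
```

```bash
python3 -c "
from h import *
goto(.638,-.05,.182,1.6);print(env.state()['wrist_torque'])"
```

```text
jaw now 12.05 turn [0.0019 0.0004 0.1824] shift [-0.0009 -0.0009  0.0003] rows>= 2.0 1.0
[-0.03322823  0.19293376 -0.2224936 ]
```

Call:
{"op": "carry_out", "data": {
  "plan": [
    [0,0,0.05,0,0,0,0.01],
    [0,0,0.05,0,0,0,0.01],
    [0,0,0.04,0,0,0,0.01],
    [0,0,0.03,0,0,0,0.01],
    [0,0,0.02,0,0,0,0.01],
    [0,0,0,0,0,0,0.01],
    [0,0,0,0,0,0,0.01]
  ]
}}

```text
time: 17.7
tcp_pos: [0.6382, -0.049, 0.1823]
orientation: [[-0.03, 1.0, 0.0], [1.0, 0.03, -0.001], [-0.001, 0.0, -1.0]]
ft_force: [-2.9, -1.3, 5.3]
grip_width: 0.0191
```

```bash
python3 -c "
from h import *
goto(.638,-.05,.182,1.6);print(env.state()['wrist_torque'])"
```

```text
jaw now 1.7 turn [0.0004 0.0012 0.0017] shift [-0.001  -0.0003  0.0003] rows>= 1.0 1.0
[-0.10658695  0.62534096  1.91399209]
```

Call:
{"op": "carry_out", "data": {
  "plan": [
    [0,0,0.03,0,0,0,0.01],
    [0,0,0,0,0,0,0.01],
    [0,0,0,0,0,0,0.01]
  ]
}}

```text
time: 17.95
tcp_pos: [0.6382, -0.0492, 0.1824]
orientation: [[-0.0, 1.0, 0.0], [1.0, 0.0, -0.001], [-0.001, 0.0, -1.0]]
ft_force: [-4.5, -1.6, 7.0]
grip_width: 0.0193
```

```bash
python3 -c "
from h import *
goto(.638,-.05,.182,1.6);print(env.state()['wrist_torque'])"
```

```text
jaw now 0.01 turn [ 0.0004  0.0015 -0.0278] shift [-0.0008 -0.0003  0.0004] rows>= 1.0 1.0
[-0.27717808  0.61739862  2.16385135]
```

Call:
{"op": "carry_out", "data": {
  "plan": [
    [0,0,0,0,0,0,0.05],
    [0,0,0,0,0,0,0.05],
    [0,0,0,0,0,0,0.05],
    [0,0,0,0,0,0,0.05],
    [0,0,0,0,0,-0.01,0.05],
    [0,0,0,0,0,-0.02,0.05],
    [0,0,0,0,0,-0.03,0.05],
    [0,0,0,0,0,-0.02,0.05],
    [0,0,0,0,0,-0.01,0.05],
    [0,0,0,0,0,0,0.05]
  ]
}}

```text
time: 18.78
tcp_pos: [0.6394, -0.0495, 0.2745]
orientation: [[0.008, 1.0, 0.005], [1.0, -0.008, 0.0], [0.0, 0.005, -1.0]]
ft_force: [0.4, -0.1, -0.3]
grip_width: 0.0499
```

```bash
python3 -c "
from h import *
goto(.491,-.14,.27,1.6)"
```

```text
jaw now -0.46 turn [ 0.0051 -0.0003 -0.036 ] shift [-0.0863 -0.1509  0.0045] rows>= 1.0 5.0
```

Call:
{"op": "carry_out", "data": {
  "plan": [
    [0,0,-0.036,0,0,0,0.0],
    [0,0,0,-0.009,-0.015,0,0.0],
    [0,0,0,-0.017,-0.03,0,0.0],
    [0,0,0,-0.02,-0.036,0,0.0],
    [0,0,0,-0.02,-0.036,0,0.0],
    [0,0,0,-0.013,-0.023,0,0.0],
    [0,0,0,-0.007,-0.011,0,0.0],
    [0,0,0,0,0,0,0.0],
    [0,0,0,0,0,0,0.0]
  ]
}}

```text
time: 19.53
tcp_pos: [0.4897, -0.1388, 0.271]
orientation: [[-0.028, 1.0, 0.0], [1.0, 0.028, 0.001], [0.001, 0.0, -1.0]]
ft_force: [0.9, 0.8, 0.1]
grip_width: -0.0002
```

```bash
python3 - <<'E'
from h import *
goto(.491,-.14,.162,1.6)
t=cam("top");s=cam("side")
a=cv2.resize(t["color"][130:220,225:315],(400,400),interpolation=cv2.INTER_CUBIC);b=cv2.resize(s["color"][155:245,235:325],(400,400),interpolation=cv2.INTER_CUBIC)
cv2.imwrite("pics/l1.png",np.hstack([a,b]))
E
```

```text
jaw now 1.61 turn [ 0.0001 -0.0006  0.0002] shift [-0.0012  0.0013  0.109 ] rows>= 1.0 3.0
```

View pics/l1.png

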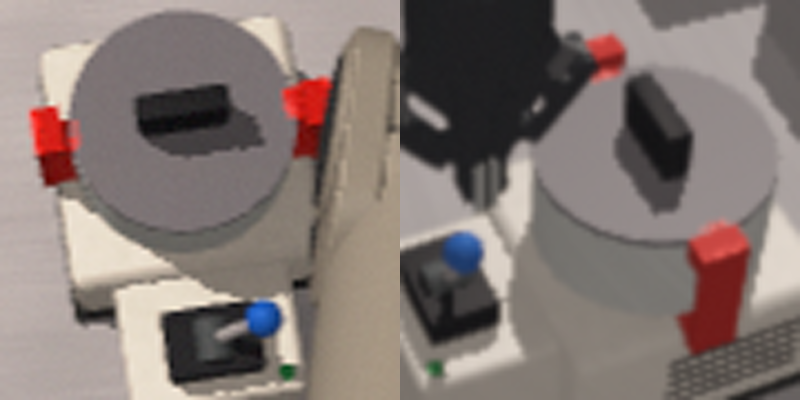

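Both views: the cover is flat under the hooks with the lugs at both lips. The lever ball is still on the right, at (284,202) in the top view. I'll check the bar angle against the hooks.

```bash
python3 - <<'E'
from h import *
t=cam("top");K=8
x,y,w,h=250,144,34,22
a=cv2.cvtColor(cv2.resize(t["color"][y:y+h,x:x+w],None,fx=K,fy=K,interpolation=cv2.INTER_CUBIC),cv2.COLOR_BGR2GRAY)
for th in(35,45,55,65):
    C=max(cv2.findContours((a<th).astype(np.uint8),0,1)[0],key=cv2.contourArea)[:,0]
    C=(C+.5)/K-.5+[x,y]
    # upper edge of the bar's top face = far long edge
    P=np.array([plane(t,p,.214)[:2] for p in C]);up=[]
    for yy in np.arange(-.072,-.032,.002):
        q=P[abs(P[:,1]-yy)<.0015]
        if len(q): up.append((yy,q[:,0].max()))
    up=np.array(up); k=np.polyfit(up[:,1]*0+up[:,0],up[:,1],1); r=cv2.minAreaRect((P*1000).astype(np.float32))
    print(th,"far edge angle to world y deg",-np.degrees(np.arctan(k[0])),np.round(r[0],1),np.round(r[1],1),round(r[2],1))
E
```

```text
35 far edge angle to world y deg 4.7100718605330805 [624.7 -48. ] [59.9 24.5] 81.2
45 far edge angle to world y deg 4.400718358569595 [630.9 -49.2] [28.4 62.8] 4.0
55 far edge angle to world y deg 4.203276056463961 [630.6 -49.7] [30.1 64.6] 4.3
65 far edge angle to world y deg 4.1561422661348395 [623.6 -57.6] [45.8 80.3] 3.8
```

The bar stands about 4.2° from world y. The machine yaw is about 1.5°, so the offset is about 0.05 rad, inside the 0.10 limit, and the torque showed it was up against a stop. Now the lever.

Call:
{"op": "carry_out", "data": {
  "plan": [
    [0,0,0,-0.001,0.001,0.01,0.0],
    [0,0,0,0,0,0.02,0.0],
    [0,0,0,0,0,0.025,0.0],
    [0,0,0,0,0,0.025,0.0],
    [0,0,0,0,0,0.018,0.0],
    [0,0,0,0,0,0.01,0.0],
    [0,0,0,0,0,0,0.0],
    [0,0,0,0.005,0,0,0.0],
    [0,0,0,0.01,0,0,0.0],
    [0,0,0,0.01,0,0,0.0]
  ]
}}

```text
time: 20.52
tcp_pos: [0.4908, -0.1146, 0.1645]
orientation: [[-0.028, 1.0, 0.002], [1.0, 0.028, -0.0], [-0.0, 0.002, -1.0]]
ft_force: [0.9, -2.2, 2.2]
grip_width: 0.0002
```

Call:
{"op": "carry_out", "data": {
  "plan": [
    [0,0,0,0.01,0,0,0.0],
    [0,0,0,0.01,0,0,0.0],
    [0,0,0,0.01,0,0,0.0],
    [0,0,0,0.01,0,0,0.0],
    [0,0,0,0.01,0,0,0.0],
    [0,0,0,0.01,0,0,0.0],
    [0,0,0,0.006,0,0,0.0],
    [0,0,0,0,0,0,0.0]
  ]
}}

```text
time: 21.18
tcp_pos: [0.4876, -0.0493, 0.1632]
orientation: [[-0.029, 1.0, -0.001], [1.0, 0.029, -0.002], [-0.002, -0.001, -1.0]]
ft_force: [-0.9, -2.2, -1.7]
grip_width: 0.0003
```

```bash
python3 - <<'E'
from h import *
t=cam("top");s=cam("side")
for c in(t,s): print([b for b in blobs(c,'blue') if 230<b[0][0]<310])
for th in(-.5,.4,.5): P=[.491,-.0541+.07*np.sin(th),.112+.07*np.cos(th)]; print(th,proj(t,P),proj(s,P))
print(env.state()["ft_force"])
E
```

```text
[]
[]
-0.5 [282.81940097 201.91546884] [247.92078239 210.73650779]
0.4 [262.67477346 203.55072551] [241.17155885 194.62763613]
0.5 [260.57798257 203.90187832] [240.54752811 193.8386931 ]
[-0.72843665 -2.57198329 -1.11474846]
```

Call:
{"op": "carry_out", "data": {
  "plan": [
    [0,0,0,0.003,0,0,0.0],
    [0,0,0,0.003,0,0,0.0],
    [0,0,0,0,0,0,0.0]
  ]
}}

```text
time: 21.53
tcp_pos: [0.4875, -0.0487, 0.1632]
orientation: [[-0.024, 1.0, 0.0], [1.0, 0.024, -0.006], [-0.006, 0.0, -1.0]]
ft_force: [1.8, -18.7, -3.2]
grip_width: -0.0002
```

Call:
{"op": "carry_out", "data": {
  "plan": [
    [0,0,0,0.002,0,0,0.0],
    [0,0,0,0.002,0,0,0.0],
    [0,0,0,0,0,0,0.0]
  ]
}}

```text
time: 21.78
tcp_pos: [0.4874, -0.0484, 0.1633]
orientation: [[-0.021, 1.0, 0.001], [1.0, 0.021, -0.01], [-0.01, 0.001, -1.0]]
ft_force: [2.3, -27.5, -6.2]
grip_width: 0.0001
```

Call:
{"op": "carry_out", "data": {
  "plan": [
    [0,0,0,-0.005,0,0,0.0],
    [0,0,0,-0.01,0,0,0.0],
    [0,0,0,-0.02,0,0,0.0],
    [0,0,0,-0.03,0,0,0.0],
    [0,0,0,-0.035,0,0,0.0],
    [0,0,0,-0.035,0,-0.02,0.0],
    [0,0,0,-0.03,0,-0.03,0.0],
    [0,0,0,-0.03,0,-0.03,0.0],
    [0,0,0,-0.02,0,-0.015,0.0],
    [0,0,0,-0.01,0,0,0.0]
  ]
}}

```text
time: 22.62
tcp_pos: [0.4956, -0.2671, 0.2614]
orientation: [[-0.025, 1.0, 0.007], [1.0, 0.025, -0.002], [-0.003, 0.007, -1.0]]
ft_force: [0.2, -0.3, -0.1]
grip_width: -0.0
```

```bash
python3 - <<'E'
from h import *
t=cam("top");s=cam("side")
B=[[b for b in blobs(c,'blue') if 230<b[0][0]<310] for c in(t,s)];print(B)
if all(B):
    p,e=tri(t,B[0][0][0],s,B[1][0][0]);print(p,e,"lever angle",np.arctan2(p[1]+.0541,p[2]-.112)+.5)
a=cv2.resize(t["color"][130:220,225:315],(400,400),interpolation=cv2.INTER_CUBIC);b=cv2.resize(s["color"][145:235,235:325],(400,400),interpolation=cv2.INTER_CUBIC)
cv2.imwrite("pics/l2.png",np.hstack([a,b]))
E
```

```text
[[([262.2, 204.4], [259, 201, 7, 8, 47])], [([240.3, 194.8], [238, 192, 6, 6, 27])]]
[ 0.48883789 -0.02522372  0.17489978] 3.936148825365713e-05 lever angle 0.9303823479663591
```

View pics/l2.png

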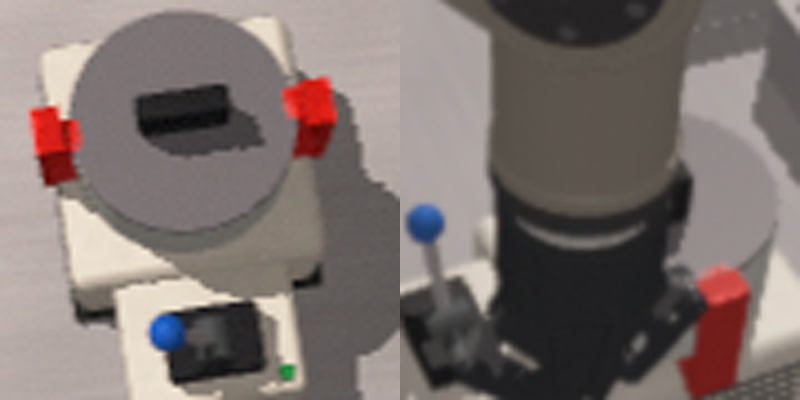

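```bash
python3 -c "
from plant import env
print(env.state()['ft_force']); print(env.hand_in())"
```

```text
[-0.02586409  0.11586261 -0.67499109]
the job is handed in; nothing more can be done
None
```

The machine is set up as asked and the job is handed in at about 23 s of the 72 s allowed. The hand-in gave no verdict.

- **Green disc:** It slid onto the shaft already in line, so I never had to turn it. It stopped with its underside at z ≈ 0.112, which matches the collar height I worked out from the shaft tip and hooks.
- **Cover:** It seated at the predicted height and turned clockwise until it resisted at about 2 N m, and the grip then slipped on the bar. The last check put the bar about 4.2° from world y. The machine itself sits at about 1.5°, so the cover is roughly 0.05 rad off square against the 0.10 limit. This is the least certain result: it is inside the limit but not perfectly square, and I did not re-tighten it.
- **Switch:** The lever was pushed left into its end stop, with about 27 N at the end. The cameras put it at about 0.93 rad, and probably a little higher, because the same method read slightly below zero at the start.
- **Orange disc and other items:** I never moved or touched them on purpose, but I did not measure their final positions. The arm was clear of everything at hand-in.

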